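# Recover a screwdriver from a catch box through its pinned hatch

### The job

A screwdriver has fallen into the low steel catch box. Slide the box's hatch fully open, then put the lock pin from the wooden block down through the hatch and the cover until it sits fully home and let go of it, so that the hatch cannot slide shut on the hand. Then grip the screwdriver, tilt it so that it comes out through the opening, which is shorter than it is, without forcing it against the box, and finish while still holding it well clear above the box, with the pin left in place and the other things on the bench left where they lie.

Things in the scene. Friction and masses are not known exactly. Their poses are not given: they have to be found in the camera images.
- catch_box: Fixed low grey sheet-steel box, 246 mm along its x, 200 mm along y, cover top at z = 57 mm. Origin: centre of the underside; x points away from the robot (within 0.25 rad), y left, z up. Inside: floor at z = 3 mm, underside of the cover at z = 53 mm, walls at x = +-120, y = +-97 mm. Hatch rails run along x at y = +-78 to 93 mm, tops at z = 66 mm (screw heads 67)
- hatch_centre (a point): Centre of the only opening in the box's cover, at the cover's top face, at (60, 0, 57) mm of the box. The opening spans x = 5 to 115 mm and y = -72 to 72 mm of the box, all of it in the half away from the robot; the cover is 4 mm thick
- lock_hole (a point): Mouth of the 12 mm lock hole through the box's cover, on the cover's top face, at (-80, 60, 57) mm of the box; 16 mm deep through a boss under the cover, open below
- hatch (a joint): Aluminium hatch plate, 116 x 164 x 4 mm, sliding on the cover between the rails (plate top at z = 61 mm of the box). 0 = shut, 0.116 m = fully open against its stop; it slides towards the robot (-x of the box), takes about 2 N and stays where left. Its own 12 mm hole stands right over the lock hole only when it is fully open
- hatch_tab (a point): Middle of the top edge of the hatch's upright pull tab, which is 8 mm thick (along x of the box), 36 mm wide (along y) and stands 28 mm above the hatch plate; at (15, 0, 89) mm of the box with the hatch shut, (-101, 0, 89) mm when fully open
- lock_pin: Loose steel lock pin, 0.09 kg, upright in the wooden block at the start. Origin: lower end of the shank, z up along the pin. Bullet-nosed shank 10 mm in diameter, z = 0 to 34 mm; shoulder disc 26 mm, z = 34 to 38; knurled head 20 mm, z = 38 to 68, grip near z = 58. Fully home, the shoulder rests on the hatch plate, the origin 27 mm above the box's origin
- pin_block: Fixed wooden block, 130 x 36 x 42 mm high, that keeps the lock pin; origin: centre of the underside, x along its length. The pin stands in a 12 mm hole at x = -42 mm; two thin twist drills stand up to 30 mm out of its other half. It stands to the left or to the right of the catch box
- screwdriver: Loose screwdriver, 209 mm, 0.06 to 0.13 kg, lying along the box on its floor: handle under the opening, away from the robot, tip on the floor towards the robot under the cover, so it slopes a little. Origin: mid-length, 14 mm off its axis along its own -z; y runs to the handle end. Handle 28 mm in diameter, y = 4 to 104 mm; shaft 6 mm, y = -105 to 4
- driver_tip (a point): End of the screwdriver's blade, on its axis (the shaft is 6 mm in diameter, the blade 6 x 2 mm)
- driver_butt (a point): End of the screwdriver's handle, on its axis
- parts_box: Loose flat green box with a clear lid, 75 x 112 x 34 mm, to be left alone; origin: centre of the underside. It stands on the other side of the catch box from the wooden block
- tape_measure: Pocket tape measure, 37 x 84 x 66 mm, to be left alone; origin: centre of the underside
- cut_gear_1: Cut gear blank lying flat, 78 mm across, 10 mm thick, to be left alone; origin: centre of the underside
- tape_black: Roll of tape lying flat, 68 mm across, 19 mm high, to be left alone; origin: centre of the underside
- mixing_tube_1: Thin carbide tube lying flat, 10 x 92 mm, to be left alone; origin: centre of the underside

How it is judged:
By the outcome, as a careful person would: the job done as asked, in the order asked, and still so for the second after the job is handed in, while the arm keeps its last pose, push and grip.
It also fails if it takes over 64 s, if anything falls off the work surface, if the arm or the gripper's body presses on something with over 40 N, if the wrist force passes 120 N, or if a joint passes its speed limit or range.

### The arm

A 6-joint arm with a two-finger parallel gripper is mounted at the origin on a cart in front of the work surface, level with it; the furniture and walls round the work are solid. World frame = base frame: x ahead of the robot, y to its left, z up, the work surface at z = 0. Lengths are in m, angles in degrees, forces in N, time in s.
With the tool pointing down it reaches from about 0.3 to 0.75 m from the base axis. Payload 8.5 kg.
Tool frame: the origin (TCP) lies on the centre line of the jaws, within the pads' length; the fingertips stand 25 mm ahead of it and the grasp point (between the pads) lies 6 mm ahead of it; z points along the fingers, y is the line along which they close (so a half turn about z gives the same grasp; the last joint's range is limited). The gripper opens to 85 mm and grips with 20 to 120 N. Pads are 22 mm wide; open, the fingers measure 114 mm over their backs; the gripper's body (76 mm by 85 mm) begins 54 mm behind the grasp point. The pads swing forward as they close: fully open they stand 13 mm farther back than shut.
Start: joints at [63.581, 21.807, 74.336, -0, 83.858, -12.336], TCP at [0.134, 0.533, 0.256] pointing down, gripper open.
Joint ranges: [-178.18, 178.18], [-50.72, 133.34], [12.68, 142.11], [-81.47, 261.47], [9.98, 163.14], [-165.26, 165.26]. Speed limits (degrees/s): [136.94, 136.94, 180, 180, 180, 180].

### API

Orientations are given as a 3x3 rotation matrix whose columns are the frame's x, y, z axes.
In Python, from rig import telemetry, optics, env gives the robot as it stands.
- The arm moves only by the tool send_rows, never from a script. Its argument "deltas" is a list that holds one entry, the list of rows, each a list of 7 numbers: the shift along the tool's x, y, z in m, then the turn, a rotation vector about the tool's x, y, z in rad, then the opening, from -1 (shut) to 1 (fully open), so that 0 is half open. In form: [[[x, y, z, ax, ay, az, grip], ...]]. A call has 1 to 12 rows; each row shifts and turns the commanded pose from where the row before left it, along the tool's axes as they then stand; what a row does not reach is not made up. A row lasts 1/8 s, in which the tool goes at most 62.5 mm and 10.7 degrees, less where a joint would pass 70% of its speed; a pose out of reach is approached as far as the arm can. A call is refused whole if a number of a shift passes 0.0625 or a number of a turn 0.188, either way. A call with a gripper value outside its range is refused whole. The fingers move at their own pace and stop on an object; "squeeze" is the grip in N (left out, the last holds). Time passes only in rows, so rows that do not move let the fingers close. It gives the time, the measured TCP pose, the force, the opening and the grip force at its end, in the units of the state.
- telemetry.observe(): the state, without advancing time (a new reading comes with each control period).
- optics.get_image(name): name is "scene" or "top" or "wrist"; returns a dict with "image" (480x640x3 uint8, red, green, blue), "range_z" (480x640 float32, m along the optical axis (not along the pixel's ray), 0 where there is no reading), "K" (3x3 intrinsics, pixels), "rvec" (rotation vector, rad) and "tvec" (3), from world to camera coordinates, as OpenCV has them; the wrist camera has in their place "hand_eye" (4x4, takes a point from camera to tool coordinates, whose origin is the TCP and whose axes are the flange's). Camera axes: x right, y down, z forward; pixel columns grow to the right and rows downward; lengths in m; the calibration is good to about 2 mm. A picture is of the moment at which its call begins: read the wrist's pose just before it.
- env.close_job(): hands the job in; it is judged then, once.
The state is a dict: "time_s": time; "q": joint angles; "qvel": joint speeds; "joint_efforts": joint torques, N m; "position": TCP position; "tool_rot": TCP orientation; "ft_force": force on the tool from outside, world axes, zero at the start; "wrist_torque": the same for the moment, N m; "grip_width": finger opening in m; "gripper_force": force on a finger pad.
Only numpy, scipy, OpenCV 4.12 (cv2) and the standard library are available. Lean on these libraries where they do the work, as an engineer would, in place of code of your own. Each camera call takes 0.05 s, during which the arm holds its last target. There are 200 camera calls.

## Working session

There is one attempt and no reset: what is moved stays moved. The work goes in short steps, Python scripts to look and compute and a tool call to move; the robot and the scene stay as the last step left them, time stands still between calls to the robot, and variables do not carry over. Pictures are saved under pics/ and viewed, at most 10 in all, crops included, and the job is handed in when it is done.

Besides the shell and the picture viewer there is one more tool, called after "Emit:" by a JSON object that holds its "api" and its "payload". send_rows: Moves the arm, as the interface text tells. Its arguments: {"type":"object","properties":{"deltas":{"type":"array"},"squeeze":{"type":"number"}},"required":["deltas"]}

```bash
ls; mkdir -p pics
cat > h.py <<'E'
import numpy as np, cv2
from rig import telemetry, optics, env
def cam(name):
    s=telemetry.observe(); d=optics.get_image(name)
    if 'hand_eye' in d:
        T=np.eye(4);T[:3,:3]=np.array(s['tool_rot']);T[:3,3]=s['position']; M=T@np.array(d['hand_eye'])
    else:
        R=cv2.Rodrigues(np.array(d['rvec'],float))[0]; M=np.eye(4);M[:3,:3]=R.T;M[:3,3]=-R.T@np.array(d['tvec']).ravel()
    d['M']=M; return d
def save(d,f): cv2.imwrite(f,d['image'][:,:,::-1])
def ray(d,uv,z):
    uv=np.atleast_2d(np.array(uv,float)); r=np.c_[uv,np.ones(len(uv))]@np.linalg.inv(d['K']).T@d['M'][:3,:3].T
    o=d['M'][:3,3]; return o+r*((z-o[2])/r[:,2])[:,None]
def cloud(d):
    v,u=np.mgrid[:480,:640]; z=d['range_z']
    p=np.stack([u,v,np.ones_like(u)],-1)@np.linalg.inv(d['K']).T*z[...,None]
    return p@d['M'][:3,:3].T+d['M'][:3,3]
E
python3 - <<'E'
from h import *
import pickle
s=telemetry.observe();print(s)
ds={n:cam(n) for n in('top','scene','wrist')}
pickle.dump(ds,open('d0.pkl','wb'))
for n,d in ds.items(): save(d,f'pics/{n}0.png');print(n,d['M'].round(3).tolist(),d['K'][0])
E
```

```text
pics
{'time_s': 0.0, 'q': array([ 6.35802644e+01,  2.18401857e+01,  7.43859305e+01, -8.74400111e-04,
        8.38581737e+01, -1.23377719e+01]), 'qvel': array([ 0.12355369, -0.06609642,  0.01776168, -0.05785701,  0.00807903,
       -0.01852981]), 'joint_efforts': array([ 2.72123441e-03, -4.48461771e+01, -2.31275511e+01, -9.25401810e-05,
        4.79110720e-03,  2.33905460e-06]), 'position': array([0.13372295, 0.53322076, 0.25571237]), 'tool_rot': array([[-9.69948959e-01,  2.43307635e-01, -6.40983360e-04],
       [ 2.43308295e-01,  9.69948102e-01, -1.32423881e-03],
       [ 2.99523179e-04, -1.44040063e-03, -9.99998918e-01]]), 'ft_force': array([ 0.10181685, -0.40609495,  0.37732512]), 'wrist_torque': array([-0.05591886, -0.02985667,  0.02584379]), 'gripper_force': 0.0, 'grip_width': 0.08533909397178051}
top [[-0.013, -0.996, 0.091, 0.483], [-1.0, 0.013, -0.001, -0.026], [-0.0, -0.091, -0.996, 1.288], [0.0, 0.0, 0.0, 1.0]] [501.53847574   0.         316.45351803]
scene [[0.467, -0.581, 0.667, -0.243], [-0.884, -0.289, 0.367, -0.501], [-0.02, -0.761, -0.648, 0.906], [0.0, 0.0, 0.0, 1.0]] [590.8202529    0.         315.91576564]
wrist [[0.243, 0.937, 0.252, 0.07], [0.97, -0.235, -0.064, 0.55], [-0.001, 0.26, -0.966, 0.375], [0.0, 0.0, 0.0, 1.0]] [376.66875705   0.         320.9262744 ]
```

View pics/top0.png

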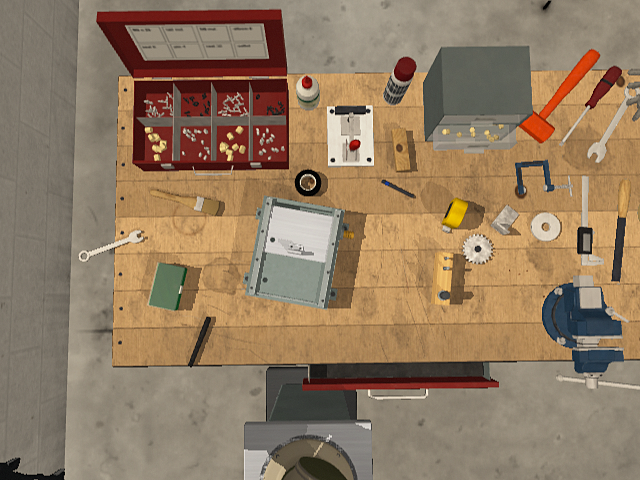

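View pics/scene0.png

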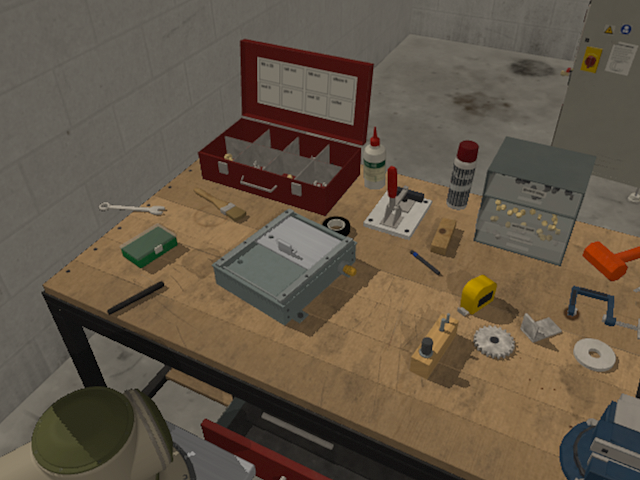

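Run:
```python
from h import *
import pickle
ds=pickle.load(open('d0.pkl','rb'))
d=ds['top'];P=cloud(d)
print('table z',np.median(P[300:340,370:420,2]))
def rect(reg,lo,hi):
    u0,u1,v0,v1=reg;m=np.zeros((480,640),np.uint8);Q=P[v0:v1,u0:u1,2];m[v0:v1,u0:u1]=(Q>lo)&(Q<hi)
    m=cv2.morphologyEx(m,cv2.MORPH_OPEN,np.ones((3,3)))
    p=P[m>0];r=cv2.minAreaRect((p[:,:2]*1000).astype(np.float32));print(reg,r,len(p),np.median(p,0).round(4));return m
rect((235,360,190,315),.045,.075);rect((265,345,200,300),.08,.1)
rect((428,470,245,310),.035,.05);rect((428,470,245,310),.055,.1)
im=d['image'];a=cv2.resize(im[185:315,235:365],None,fx=4.5,fy=4.5,interpolation=3);b=cv2.resize(im[240:312,425:475],None,fx=4,fy=4,interpolation=3)
c=np.zeros((585,800,3),np.uint8);c[:,:585]=a;c[:288,590:790]=b;cv2.imwrite('pics/c.png',c[:,:,::-1])
```

```text
table z 7.74660677355099e-05
(235, 360, 190, 315) ((573.0919799804688, 26.14012908935547), (204.71963500976562, 250.6241455078125), 78.96632385253906) 8034 [0.5667 0.0266 0.06  ]
(265, 345, 200, 300) ((571.9562377929688, 26.722789764404297), (30.366329193115234, 7.976410865783691), 78.29376220703125) 45 [0.571  0.0268 0.0887]
(428, 470, 245, 310) ((502.9935302734375, -340.939208984375), (37.99012756347656, 128.8506317138672), 83.52058410644531) 677 [ 0.5073 -0.3399  0.0422]
(428, 470, 245, 310) ((492.0157165527344, -339.4436950683594), (18.31777572631836, 78.54063415527344), 82.77590942382812) 81 [ 0.4634 -0.3352  0.0746]
```

View pics/c.png

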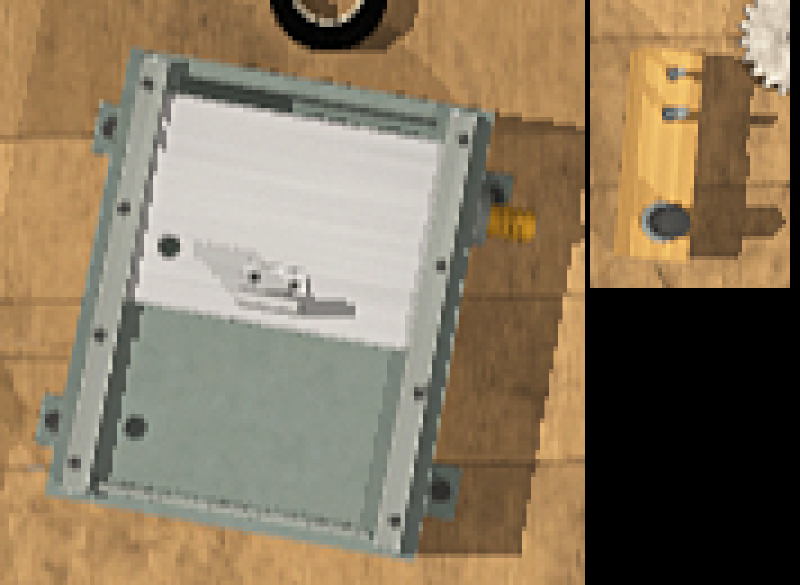

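The top view shows the hatch partly open with its tab near (292,248). The lock hole is at lower left of the cover. The pin is at the near end of the block, near (446,297).

Emit:
{"api": "send_rows", "payload": {"deltas": [[[-0.0498, -0.0349, 0, 0, 0, 0, 1], [-0.0498, -0.0349, 0, 0, 0, 0, 1], [-0.0498, -0.0349, 0, 0, 0, 0, 1], [-0.0498, -0.0349, 0, 0, 0, 0, 1], [-0.0498, -0.0349, 0, 0, 0, 0, 1], [-0.0498, -0.0349, 0, 0, 0, 0, 1], [-0.0498, -0.0349, 0, 0, 0, 0, 1], [-0.0498, -0.0349, 0, 0, 0, 0, 1], [-0.0498, -0.0349, 0, 0, 0, 0, 1], [-0.0498, -0.0349, 0, 0, 0, 0, 1], [-0.0498, -0.0349, 0, 0, 0, 0, 1], [0, 0, 0, 0, 0, 0.169, 0]]]}}

```text
time_s: 1.65
position: [0.5736, 0.0244, 0.255]
tool_rot: [[-0.912, 0.41, -0.001], [0.41, 0.912, -0.0], [0.001, -0.001, -1.0]]
ft_force: [-0.8, 0.5, -0.2]
grip_width: 0.0699
gripper_force: 0.0
```

Emit:
{"api": "send_rows", "payload": {"deltas": [[[0, 0, 0, 0, 0, 0.169, -0.2], [0, 0, 0, 0, 0, 0.169, -0.2], [0, 0, 0, 0, 0, 0.169, -0.2], [0, 0, 0, 0, 0, 0.169, -0.2], [0, 0, 0, 0, 0, 0.169, -0.2], [0, 0, 0, 0, 0, 0.169, -0.2], [0, 0, 0, 0, 0, 0.169, -0.2], [0, 0, 0, 0, 0, 0.169, -0.2], [0, 0, 0, 0, 0, 0, -0.2]]]}}

```text
time_s: 2.78
position: [0.5717, 0.0278, 0.2561]
tool_rot: [[0.193, 0.981, -0.001], [0.981, -0.193, 0.0], [-0.0, -0.001, -1.0]]
ft_force: [0.3, -0.1, 0.0]
grip_width: 0.0342
gripper_force: 0.0
```

Run:
```python
from h import *
import pickle
d=cam('wrist');pickle.dump(d,open('d1.pkl','wb'));s=telemetry.observe()
print(s['position'],s['tool_rot'].round(3).tolist(),s['q'].round(1),s['grip_width'])
save(d,'pics/w1.png')
P=cloud(d);Z=P[...,2]
print(np.histogram(Z[(Z>.03)&(Z<.1)],bins=35))
```

```text
[0.57168415 0.02780694 0.25613627] [[0.191, 0.982, -0.0], [0.982, -0.191, 0.0], [0.0, -0.0, -1.0]] [-9.1 24.1 70.7  0.  85.3  2. ] 0.034177203604149976
(array([  509,   519,   413,   408,   436,   335,   289,   244,   256,
         293,   304,   322,   292,   331,   528, 12938, 15992,  4645,
       18497,  2584,  6229,  3165,   423,   303,   323,   384,   514,
         365,   302,   297,   331,   522,   247,   225,   160]), array([0.03000048, 0.03178102, 0.03356155, 0.03534208, 0.03712262,
       0.03890315, 0.04068368, 0.04246422, 0.04424475, 0.04602528,
       0.04780582, 0.04958635, 0.05136688, 0.05314742, 0.05492795,
       0.05670848, 0.05848902, 0.06026955, 0.06205008, 0.06383062,
       0.06561115, 0.06739169, 0.06917222, 0.07095275, 0.07273329,
       0.07451382, 0.07629435, 0.07807489, 0.07985542, 0.08163595,
       0.08341649, 0.08519702, 0.08697755, 0.08875809, 0.09053862,
       0.09231915]))
```

View pics/w1.png

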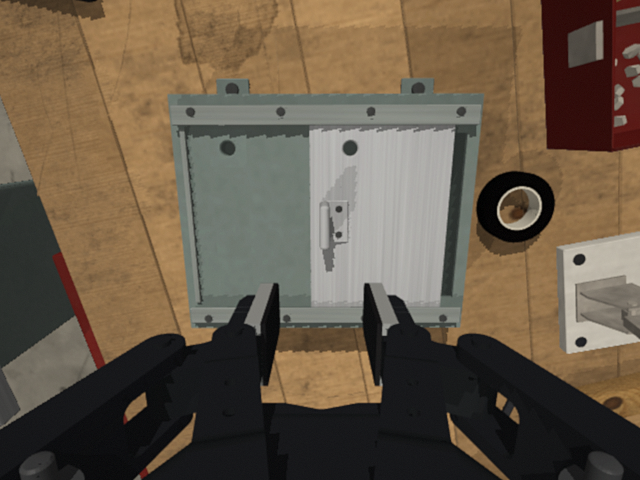

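The wrist view shows the lock hole at (228,148), the hatch hole at (350,148), the tab top at (325,226), and rail screws along rows 112 and 318.

```bash
cat >> h.py <<'E'
def blob(d,uv,r=9,off=25):
    g=cv2.cvtColor(d['image'],cv2.COLOR_RGB2GRAY).astype(float);u,v=uv;w=g[v-r:v+r+1,u-r:u+r+1]
    m=np.clip(np.median(w)-off-w,0,40);yy,xx=np.mgrid[v-r:v+r+1,u-r:u+r+1]
    return [(xx*m).sum()/m.sum(),(yy*m).sum()/m.sum()]
E
python3 - <<'E'
from h import *
import pickle
d=pickle.load(open('d1.pkl','rb'))
L=[ray(d,blob(d,p),.0665)[0] for p in[(191,112),(281,112),(371,112),(461,112)]]
R=[ray(d,blob(d,p),.0665)[0] for p in[(209,318),(287,318),(443,318)]]
L=np.array(L);R=np.array(R)
for X in(L,R): print(X[:,:2].round(4).tolist(),np.degrees(np.arctan2(*(X[-1]-X[0])[[1,0]])),np.linalg.norm(X[-1]-X[0]))
print('mid of screws',(L[0]+L[-1]+R[0]+R[-1])/4)
h=ray(d,blob(d,(228,148),12),.057)[0];k=ray(d,blob(d,(350,148),12),.061)[0];print('lock',h,'hatchhole',k,np.linalg.norm((k-h)[:2]))
a=np.radians(-11.0);Rz=np.array([[np.cos(a),-np.sin(a)],[np.sin(a),np.cos(a)]])
print('center from lock',h[:2]-Rz@[-.08,.06])
print('tab depth pts');P=cloud(d);m=(P[...,2]>.084)&(P[...,2]<.093);m[:,:310]=0;m[260:]=0;m[:,350:]=0
p=P[m];print(p.mean(0),len(p),cv2.minAreaRect((p[:,:2]*1000).astype(np.float32)), ray(d,[(325,226)],.089))
E
```

```text
[[0.4884, 0.132], [0.5573, 0.1186], [0.6262, 0.1054], [0.6952, 0.0918]] -10.989387681939368 0.2106805102318784
[[0.4541, -0.0451], [0.5204, -0.0561], [0.6613, -0.0853]] -10.98949426872186 0.21104724691353302
mid of screws [0.57473969 0.02335167 0.0665    ]
lock [0.5076942  0.10068479 0.057     ] hatchhole [0.60583469 0.08111881 0.061     ] 0.10007188873318122
center from lock [0.57477584 0.02652244]
tab depth pts
[0.57343294 0.02653591 0.09003348] 437 ((573.275634765625, 25.621341705322266), (36.068572998046875, 7.141103267669678), 78.7973861694336) [[0.57473904 0.02724608 0.089     ]]
```

Emit:
{"api": "send_rows", "payload": {"deltas": [[[-0.0016, 0.0021, 0.054, 0, 0, 0, -0.2], [0, 0, 0.054, 0, 0, 0, -0.2], [0, 0, 0.054, 0, 0, 0, -0.2], [0, 0, 0, 0, 0, 0, -0.2], [0, 0, 0, 0, 0, 0, -1], [0, 0, 0, 0, 0, 0, -1], [0, 0, 0, 0, 0, 0, -1], [0, 0, 0, 0, 0, 0, -1]]], "squeeze": 30}}

```text
time_s: 3.82
position: [0.5747, 0.0257, 0.0969]
tool_rot: [[0.194, 0.981, 0.005], [0.981, -0.194, -0.001], [0.0, 0.005, -1.0]]
ft_force: [0.8, 0.2, 7.2]
grip_width: 0.0072
gripper_force: 32.8
```

Emit:
{"api": "send_rows", "payload": {"deltas": [[[0, 0, -0.005, 0, 0, 0, -1], [0, -0.01, 0, 0, 0, 0, -1], [0, -0.01, 0, 0, 0, 0, -1]]]}}

```text
time_s: 4.2
position: [0.552, 0.03, 0.0974]
tool_rot: [[0.194, 0.981, -0.005], [0.981, -0.194, 0.001], [-0.0, -0.005, -1.0]]
ft_force: [2.7, -0.4, -27.6]
grip_width: 0.0071
gripper_force: 30.0
```

Emit:
{"api": "send_rows", "payload": {"deltas": [[[0, -0.0, 0.0036, 0, 0, 0, -1], [0, -0.015, 0, 0, 0, 0, -1], [0, -0.015, 0, 0, 0, 0, -1], [0, -0.015, 0, 0, 0, 0, -1]]]}}

```text
time_s: 4.7
position: [0.5108, 0.0381, 0.0972]
tool_rot: [[0.195, 0.981, 0.005], [0.981, -0.195, -0.001], [-0.0, 0.005, -1.0]]
ft_force: [1.6, -1.3, -3.9]
grip_width: 0.0072
gripper_force: 33.2
```

Emit:
{"api": "send_rows", "payload": {"deltas": [[[0, -0.012, 0, 0, 0, 0, -1], [0, -0.012, 0, 0, 0, 0, -1], [0, -0.008, 0, 0, 0, 0, -1], [0, -0.004, 0, 0, 0, 0, -1], [0, -0.0015, 0, 0, 0, 0, -1], [0, 0, 0, 0, 0, 0, -1]]]}}

```text
time_s: 5.45
position: [0.4755, 0.045, 0.0972]
tool_rot: [[0.195, 0.981, 0.008], [0.981, -0.195, -0.002], [-0.0, 0.008, -1.0]]
ft_force: [8.7, -4.5, 2.8]
grip_width: 0.0067
gripper_force: 34.1
```

Emit:
{"api": "send_rows", "payload": {"deltas": [[[0, 0, 0, 0, 0, 0, -0.2], [0, 0, 0, 0, 0, 0, -0.2], [0, 0, 0, 0, 0, 0, -0.2], [0, 0, -0.06, 0, 0, 0, -0.2], [0, 0.05, -0.06, 0, 0, 0, -0.2], [0, 0.05, -0.03, 0, 0, 0, -0.2], [0, 0, 0, 0, 0, 0, -0.2]]]}}

```text
time_s: 6.32
position: [0.5639, 0.0276, 0.2355]
tool_rot: [[0.195, 0.981, 0.005], [0.981, -0.195, -0.001], [0.0, 0.005, -1.0]]
ft_force: [-0.4, 0.2, -1.2]
grip_width: 0.0343
gripper_force: 0.0
```

Run:
```python
from h import *
import pickle
d=cam('wrist');pickle.dump(d,open('d2.pkl','wb'));s=telemetry.observe()
print(s['position'],s['tool_rot'].round(3).tolist(),s['ft_force'])
save(d,'pics/w2.png')
```

```text
[0.56180925 0.02810001 0.23375886] [[0.195, 0.981, 0.001], [0.981, -0.195, 0.0], [0.0, 0.001, -1.0]] [-0.03058752  0.75181837 -0.63514881]
```

View pics/w2.png

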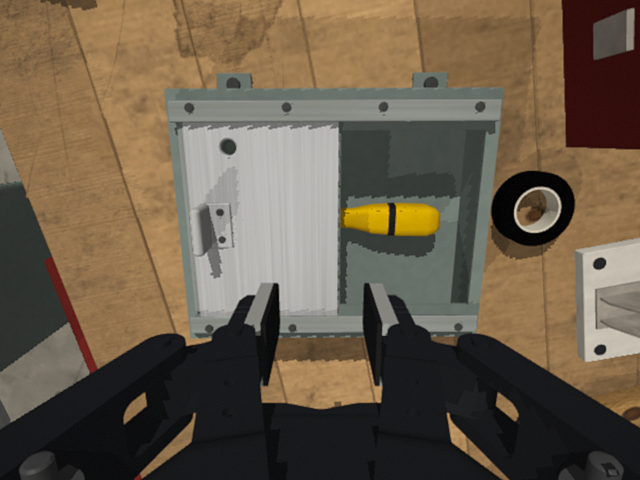

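The hatch is fully open and the hole is at (228,147). The yellow handle lies from (342,217) to (440,220).

Run:
```python
from h import *
import pickle
d=pickle.load(open('d2.pkl','rb'))
h=ray(d,blob(d,(228,147),12),.061)[0];print('hole',h)
a=np.radians(-11.0);Rz=np.array([[np.cos(a),-np.sin(a)],[np.sin(a),np.cos(a)]])
c=h[:2]-Rz@[-.08,.06];print('centre from hole',c)
sc=np.array([ray(d,blob(d,p),.0665)[0] for p in[(189,107),(481,107),(209,327),(458,327)]]);print('screw mid',sc.mean(0))
C=(c+sc.mean(0)[:2])/2
hsv=cv2.cvtColor(d['image'],cv2.COLOR_RGB2HSV);m=cv2.inRange(hsv,(18,120,60),(35,255,255));m[:150]=0;m[280:]=0;m[:,:335]=0;m[:,460:]=0
P=cloud(d)[m>0];B=(P[:,:2]-C)@Rz
B=np.c_[B,P[:,2]]*1000
print('C',C)
for x in range(0,110,10):
    q=B[(B[:,0]>=x)&(B[:,0]<x+10)]
    if len(q)>20: print(x,len(q),'y',np.percentile(q[:,1],[2,50,98]).round(1),'ztop',np.percentile(q[:,2],[50,95]).round(1))
print('x range',np.percentile(B[:,0],[0,.5,99.5,100]))
d=pickle.load(open('d0.pkl','rb'))['top'];P=cloud(d)
Q=P[240:312,425:475].reshape(-1,3);q=Q[(Q[:,2]>.06)&(Q[:,0]<.49)];print('pin',q.mean(0),len(q),(q.min(0)+q.max(0))/2,q.max(0)-q.min(0))
```

```text
hole [0.50742762 0.10035729 0.061     ]
centre from hole [0.57450926 0.02619494]
screw mid [0.57510583 0.0232999  0.0665    ]
C [0.57480754 0.02474742]
0 68 y [-10.7  -2.8   4.5] ztop [23.3 24.6]
10 224 y [-10.7  -2.    4.7] ztop [23.7 25.5]
20 285 y [-12.7  -1.7   6.5] ztop [26.  28.1]
30 332 y [-14.8  -1.5   8.3] ztop [28.6 30.6]
40 349 y [-15.6  -1.1   8.7] ztop [30.1 31.5]
50 215 y [-16.6  -1.7   9.1] ztop [31.5 33. ]
60 374 y [-16.5  -2.2   9.1] ztop [32.1 33.5]
70 375 y [-16.3  -1.5   8.9] ztop [32.5 34. ]
80 323 y [-15.9  -2.3   8.6] ztop [32.2 34. ]
90 92 y [-13.2  -3.1   6. ] ztop [29.9 31.7]
x range [-11.45599776   7.08008865  94.72119996 103.03660542]
pin [ 0.46517165 -0.28614585  0.26641607] 76 [ 0.46814221 -0.18588527  0.67461631] [0.02904265 0.3188771  1.22666323]
```

Emit:
{"api": "send_rows", "payload": {"deltas": [[[-0.0538, -0.0037, 0, 0, 0, 0, 0], [-0.0538, -0.0037, 0, 0, 0, 0, 0], [-0.0538, -0.0037, 0, 0, 0, 0, 0], [-0.0538, -0.0037, 0, 0, 0, 0, 0], [-0.0538, -0.0037, 0, 0, 0, 0, 0], [-0.0538, -0.0037, 0, 0, 0, 0, 0], [-0.0538, -0.0037, 0, 0, 0, 0, 0], [0, 0, 0, 0, 0, 0, 0], [0, 0, 0, 0, 0, 0, 0]]]}}

```text
time_s: 7.5
position: [0.462, -0.3349, 0.2329]
tool_rot: [[0.195, 0.981, -0.001], [0.981, -0.195, 0.002], [0.002, -0.002, -1.0]]
ft_force: [-0.2, 0.3, 0.5]
grip_width: 0.0427
gripper_force: 0.0
```

Run:
```python
from h import *
import pickle
d=cam('wrist');pickle.dump(d,open('d3.pkl','wb'));s=telemetry.observe()
print(s['position'],s['tool_rot'].round(3).tolist(),s['q'].round(1))
save(d,'pics/w3.png')
P=cloud(d);m=(P[...,2]>.066)&(P[...,2]<.085)&(np.hypot(P[...,0]-.463,P[...,1]+.336)<.03)
p=P[m];print(p.mean(0),len(p),cv2.minEnclosingCircle((p[:,:2]*1000).astype(np.float32)),np.percentile(p[:,2],[5,50,95]))
v,u=np.nonzero(m);print(u.mean(),v.mean(),ray(d,[(u.mean(),v.mean())],.076))
```

```text
[ 0.4623276  -0.33461415  0.23327023] [[0.194, 0.981, -0.001], [0.981, -0.194, 0.001], [0.001, -0.001, -1.0]] [-47.8  24.9  73.2   0.   82.  -36.6]
[ 0.4636963  -0.3360258   0.07656531] 590 ((463.636474609375, -337.1216735839844), 10.220125198364258) [0.06905411 0.07732586 0.07852885]
323.78983050847455 230.64745762711865 [[ 0.46367325 -0.33616074  0.076     ]]
```

View pics/w3.png

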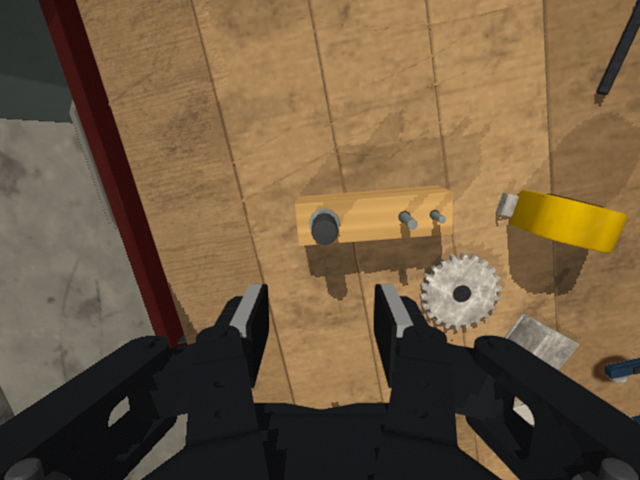

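Emit:
{"api": "send_rows", "payload": {"deltas": [[[-0.0018, 0.0018, 0.05, 0, 0, 0, 0], [0, 0, 0.06, 0, 0, 0, 0], [0, 0, 0.035, 0, 0, 0, 0], [0, 0, 0.0143, 0, 0, 0, 0], [0, 0, 0, 0, 0, 0, -0.3], [0, 0, 0, 0, 0, 0, -0.3], [0, 0, 0, 0, 0, 0, -1], [0, 0, 0, 0, 0, 0, -1], [0, 0, 0, 0, 0, 0, -1]]], "squeeze": 50}}

```text
time_s: 8.68
position: [0.4645, -0.3386, 0.0761]
tool_rot: [[0.195, 0.981, 0.002], [0.981, -0.195, -0.002], [-0.002, 0.003, -1.0]]
ft_force: [-0.6, 2.3, 6.2]
grip_width: 0.0184
gripper_force: 48.7
```

Emit:
{"api": "send_rows", "payload": {"deltas": [[[0, 0, -0.01, 0, 0, 0, -1], [0, 0, -0.03, 0, 0, 0, -1], [0, 0, -0.05, 0, 0, 0, -1], [0, 0, -0.05, 0, 0, 0, -1], [0, 0, -0.02, 0, 0, 0, -1], [0, 0, 0, 0, 0, 0, -1], [0, 0, 0, 0, 0, 0, -1]]]}}

```text
time_s: 9.55
position: [0.4635, -0.3379, 0.2334]
tool_rot: [[0.195, 0.981, -0.001], [0.981, -0.195, 0.001], [0.001, -0.002, -1.0]]
ft_force: [-0.2, 0.2, -0.6]
grip_width: 0.0184
gripper_force: 48.9
```

Run:
```python
from h import *
import pickle
d=cam('wrist');pickle.dump(d,open('d4.pkl','wb'));s=telemetry.observe()
print(s['position'],s['tool_rot'].round(4).tolist(),s['ft_force'],s['grip_width'])
t=cam('scene');pickle.dump(t,open('d4s.pkl','wb'))
p=np.array(s['position']);q=t['M'];c=(p-q[:3,3])@q[:3,:3];u=(t['K']@c)[:2]/c[2];print(u)
u,v=u.astype(int);a=cv2.resize(t['image'][v-40:v+60,u-50:u+50],None,fx=4,fy=4,interpolation=3)
b=d['image'][200:400,220:420];b=cv2.resize(b,(400,400),interpolation=3)
cv2.imwrite('pics/c4.png',np.hstack([a,b])[:,:,::-1])
```

```text
[ 0.46354178 -0.33785865  0.23316226] [[0.1948, 0.9808, -0.0017], [0.9808, -0.1948, 0.0019], [0.0015, -0.002, -1.0]] [-0.13048009  0.78315189 -0.79282747] 0.018203760501847945
[437.6696846  277.46937874]
```

View pics/c4.png

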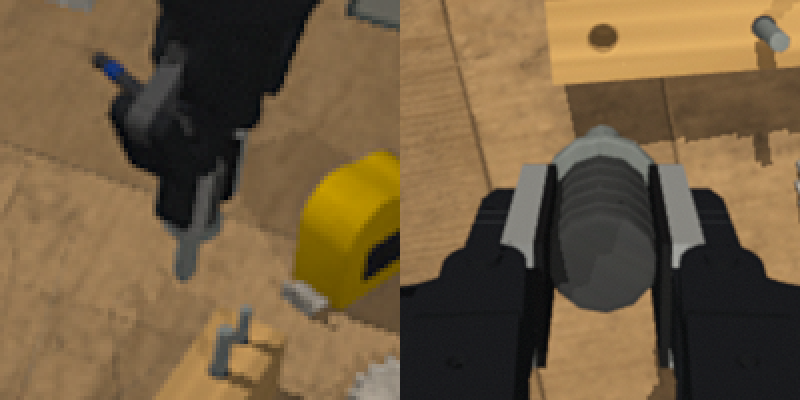

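Run:
```python
from h import *
import pickle
d=pickle.load(open('d4.pkl','rb'));s=telemetry.observe();p=np.array(s['position']);R=np.array(s['tool_rot'])
print('block hole',ray(d,blob(d,(321,219),9),.042))
for uv in[(321.5,332.5)]: print('head',(ray(d,[uv],p[2])[0]-p)@R)
P=cloud(d);v,u=np.mgrid[:480,:640];L=(P-p)@R
m=(abs(L[...,0])<.02)&(abs(L[...,1])<.009)&(L[...,2]>-.006)&(L[...,2]<.004)
q=L[m];print('top face pts',len(q),q.mean(0),np.percentile(q[:,0],[2,98]),np.percentile(q[:,1],[2,98]))
m=(abs(L[...,1])<.013)&(abs(L[...,0])<.03)&(L[...,2]>.027)&(L[...,2]<.036);q=L[m];print('shoulder',len(q),np.percentile(q,[2,50,98],axis=0))
m=(abs(L[...,1])<.01)&(abs(L[...,0])<.03)&(L[...,2]>.04)&(L[...,2]<.075);q=L[m];print('shank',len(q),np.percentile(q,[2,50,98],axis=0))
```

```text
block hole [[ 0.46369307 -0.33606984  0.042     ]]
head [3.56208449e-04 1.98764345e-04 1.25633430e-07]
top face pts 2466 [ 2.69183364e-03  5.84870110e-05 -1.11134395e-03] [-0.00700458  0.01084414] [-0.00833104  0.00875256]
shoulder 571 [[ 0.00561213 -0.00974566  0.0274024 ]
 [ 0.01055973 -0.00037765  0.0285847 ]
 [ 0.01365989  0.00955266  0.03128914]]
shank 53 [[ 0.00336457 -0.00389651  0.05488414]
 [ 0.00551989 -0.000438    0.05761057]
 [ 0.00612927  0.00355849  0.06044081]]
```

Emit:
{"api": "send_rows", "payload": {"deltas": [[[0.0546, -0.00515, 0, 0, 0, 0, -1], [0.0546, -0.00515, 0, 0, 0, 0, -1], [0.0546, -0.00515, 0, 0, 0, 0, -1], [0.0546, -0.00515, 0, 0, 0, 0, -1], [0.0546, -0.00515, 0, 0, 0, 0, -1], [0.0546, -0.00515, 0, 0, 0, 0, -1], [0.0546, -0.00515, 0, 0, 0, 0, -1], [0.0546, -0.00515, 0, 0, 0, 0, -1], [0, 0, 0.045, 0, 0, 0, -1], [0, 0, 0.045, 0, 0, 0, -1], [0, 0, 0, 0, 0, 0, -1], [0, 0, 0, 0, 0, 0, -1]]]}}

```text
time_s: 11.15
position: [0.5093, 0.0981, 0.1457]
tool_rot: [[0.195, 0.981, 0.002], [0.981, -0.195, -0.0], [0.0, 0.001, -1.0]]
ft_force: [0.4, 0.2, -0.6]
grip_width: 0.0182
gripper_force: 49.1
```

Run:
```python
from h import *
import pickle
d=cam('wrist');pickle.dump(d,open('d5.pkl','wb'));s=telemetry.observe()
print(s['position'],s['tool_rot'].round(4).tolist(),s['ft_force'],s['grip_width'])
b=cv2.resize(d['image'][170:370,200:440],None,fx=3.2,fy=3,interpolation=3)
cv2.imwrite('pics/c5.png',b[:,:,::-1])
```

```text
[0.50945031 0.0980667  0.14608274] [[0.195, 0.9808, 0.0028], [0.9808, -0.195, -0.0001], [0.0004, 0.0027, -1.0]] [ 0.73892082 -0.42741442 -0.32421941] 0.018041069168691495
```

View pics/c5.png

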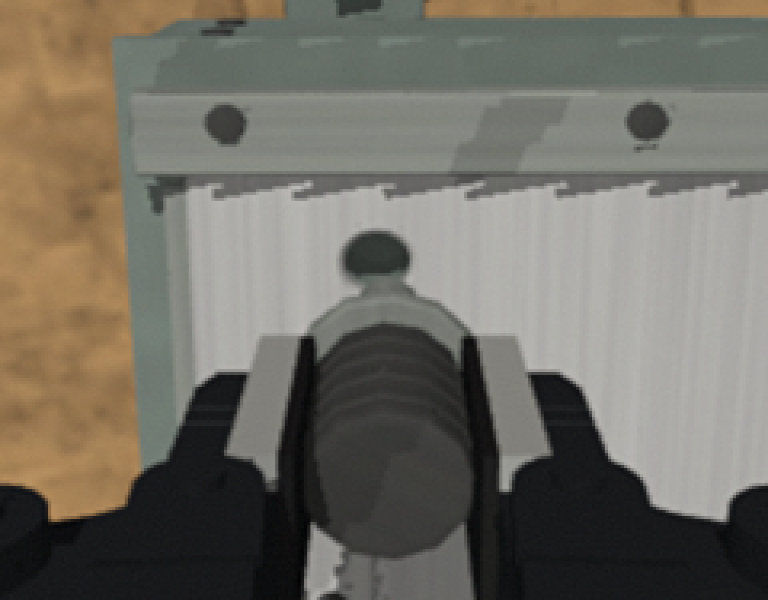

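Run:
```python
from h import *
import pickle
d=pickle.load(open('d5.pkl','rb'));s=telemetry.observe();p=np.array(s['position']);R=np.array(s['tool_rot']);print(p)
g=cv2.cvtColor(d['image'],cv2.COLOR_RGB2GRAY)[235:268,295:340];m=(g<80).astype(np.uint8)
n,l,st,c=cv2.connectedComponentsWithStats(m);print(st.tolist(),c.round(1).tolist())
for uv in c[1:]:
    h=ray(d,[uv+[295,235]],.061)[0];print(h,(h-p)@R)
P=cloud(d);L=(P-p)@R
m=(abs(L[...,1])<.012)&(abs(L[...,0])<.02)&(L[...,2]>-.006)&(L[...,2]<.004);q=L[m];print(np.percentile(q[:,:2],[2,98],axis=0))
m=(abs(L[...,1])<.016)&(abs(L[...,0])<.03)&(L[...,2]>.027)&(L[...,2]<.036);q=L[m];print(np.percentile(q,[2,50,98],axis=0))
```

```text
[0.50945031 0.0980667  0.14608274]
[[0, 0, 45, 33, 1249], [13, 13, 20, 14, 236]] [[22.0, 15.3], [22.2, 19.7]]
[0.50783726 0.10091118 0.061     ] [ 0.00244134 -0.00237025  0.08507754]
[[-0.00752186 -0.01048747]
 [ 0.01184787  0.01043779]]
[[ 0.00551489 -0.0098371   0.02737106]
 [ 0.01055532 -0.00012989  0.02921191]
 [ 0.01368198  0.00935752  0.03186791]]
```

Emit:
{"api": "send_rows", "payload": {"deltas": [[[0.0003, -0.0017, 0.006, 0, 0, 0, -1], [0, 0, 0.006, 0, 0, 0, -1], [0, 0, 0.003, 0, 0, 0, -1], [0, 0, 0.003, 0, 0, 0, -1], [0, 0, 0.003, 0, 0, 0, -1]]]}}

```text
time_s: 11.82
position: [0.507, 0.0989, 0.1233]
tool_rot: [[0.195, 0.981, 0.0], [0.981, -0.195, 0.0], [0.0, 0.0, -1.0]]
ft_force: [-0.1, -0.8, -0.1]
grip_width: 0.0181
gripper_force: 49.1
```

Emit:
{"api": "send_rows", "payload": {"deltas": [[[0, 0, 0.004, 0, 0, 0, -1], [0, 0, 0.004, 0, 0, 0, -1], [0, 0, 0, 0, 0, 0, -1]]]}}

```text
time_s: 12.2
position: [0.5068, 0.0989, 0.1151]
tool_rot: [[0.195, 0.981, -0.001], [0.981, -0.195, 0.0], [-0.0, -0.001, -1.0]]
ft_force: [-0.4, 0.1, -1.2]
grip_width: 0.0184
gripper_force: 49.1
```

Emit:
{"api": "send_rows", "payload": {"deltas": [[[0, 0, 0.005, 0, 0, 0, -1], [0, 0, 0.005, 0, 0, 0, -1], [0, 0, 0.004, 0, 0, 0, -1], [0, 0, 0.003, 0, 0, 0, -1], [0, 0, 0, 0, 0, 0, -1]]]}}

```text
time_s: 12.82
position: [0.5069, 0.0989, 0.0982]
tool_rot: [[0.195, 0.981, -0.0], [0.981, -0.195, -0.0], [-0.0, -0.0, -1.0]]
ft_force: [-0.5, 0.0, -1.0]
grip_width: 0.0183
gripper_force: 49.1
```

Forces are negligible and the pin is in the hole; I'll seat it.

Emit:
{"api": "send_rows", "payload": {"deltas": [[[0, 0, 0.0015, 0, 0, 0, -1], [0, 0, 0.001, 0, 0, 0, -1], [0, 0, 0.001, 0, 0, 0, -1], [0, 0, 0, 0, 0, 0, -1]]]}}

```text
time_s: 13.32
position: [0.5071, 0.0989, 0.0953]
tool_rot: [[0.195, 0.981, 0.001], [0.981, -0.195, -0.0], [0.0, 0.001, -1.0]]
ft_force: [-0.7, 0.6, 2.9]
grip_width: 0.0183
gripper_force: 49.6
```

Emit:
{"api": "send_rows", "payload": {"deltas": [[[0, 0, 0.001, 0, 0, 0, -1], [0, 0, 0, 0, 0, 0, -0.2], [0, 0, 0, 0, 0, 0, -0.2], [0, 0, 0, 0, 0, 0, -0.2], [0, 0, -0.05, 0, 0, 0, -0.2], [0, 0, -0.05, 0, 0, 0, -0.2], [-0.05, 0.03, -0.03, 0, 0, 0, -0.2], [-0.04, 0.03, 0, 0, 0, 0, -0.2], [0, 0, 0, 0, 0, 0, -0.2], [0, 0, 0, 0, 0, 0, -0.2]]]}}

```text
time_s: 14.58
position: [0.547, 0.0018, 0.2221]
tool_rot: [[0.195, 0.981, -0.001], [0.981, -0.195, 0.0], [0.0, -0.001, -1.0]]
ft_force: [-0.4, -0.1, -0.3]
grip_width: 0.0342
gripper_force: 0.0
```

Run:
```python
from h import *
import pickle
d=cam('wrist');pickle.dump(d,open('d6.pkl','wb'));s=telemetry.observe()
print(s['position'],s['tool_rot'].round(4).tolist(),s['q'].round(1),s['ft_force'])
save(d,'pics/w6.png')
P=cloud(d);m=(P[...,2]>.07)&(np.hypot(P[...,0]-.507,P[...,1]-.099)<.03);p=P[m];print(len(p),p.mean(0),np.percentile(p[:,2],[5,50,95]))
```

```text
[0.54691294 0.00221095 0.22224245] [[0.1941, 0.981, -0.0009], [0.981, -0.1941, 0.0004], [0.0002, -0.001, -1.0]] [-12.2  23.1  78.2   0.   78.8  -1. ] [ 0.0011472  -0.1674449  -0.55104588]
1080 [0.50939533 0.09869312 0.09394533] [0.07680837 0.09643079 0.09774532]
```

View pics/w6.png

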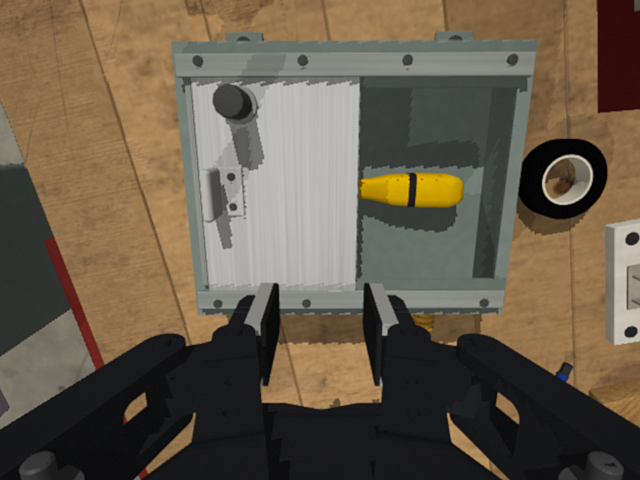

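The pin is fully home: its head top is at z≈0.096 at image position (232,101), and it stayed put on release. Next is the screwdriver handle at (365–462,190).

Emit:
{"api": "send_rows", "payload": {"deltas": [[[0.012, 0.041, 0, 0, 0, 0, 0.3], [0.012, 0.041, 0, 0, 0, 0, 0.3], [0, 0, 0, 0, 0, 0.1745, 0.3], [0, 0, 0, 0, 0, 0.1745, 0.3], [0, 0, 0, 0, 0, 0.1745, 0.3], [0, 0, 0, 0, 0, 0.1745, 0.3], [0, 0, 0, 0, 0, 0.1745, 0.3], [0, 0, 0, 0, 0, 0.1745, 0.3], [0, 0, 0, 0, 0, 0.1745, 0.3], [0, 0, 0, 0, 0, 0.1745, 0.3], [0, 0, 0, 0, 0, 0.1745, 0.3], [0, 0, 0, 0, 0, 0, 0.3]]]}}

```text
time_s: 16.12
position: [0.6321, 0.0102, 0.2225]
tool_rot: [[0.981, -0.191, -0.0], [-0.191, -0.981, 0.0], [-0.0, -0.0, -1.0]]
ft_force: [0.3, -0.7, -0.3]
grip_width: 0.0557
gripper_force: 0.0
```

Run:
```python
from h import *
import pickle
d=cam('wrist');s=telemetry.observe()
p=np.array(s['position']);print(p,s['tool_rot'].round(4).tolist(),s['q'].round(1),s['grip_width'])
hsv=cv2.cvtColor(d['image'],cv2.COLOR_RGB2HSV);m=cv2.inRange(hsv,(18,120,60),(35,255,255))
P=cloud(d);a=np.radians(-11.0);Rz=np.array([[np.cos(a),-np.sin(a)],[np.sin(a),np.cos(a)]])
B=np.concatenate([(P[...,:2]-[.574,.0247])@Rz,P[...,2:]],-1)*1000
k=(m>0)&(B[...,0]>-10)&(B[...,0]<112)&(abs(B[...,1])<40)&(B[...,2]<50);q=B[k]
print(len(q),'x',np.percentile(q[:,0],[.5,99.5]))
for x in range(0,110,15):
    w=q[(q[:,0]>=x)&(q[:,0]<x+15)]
    if len(w)>20:print(x,np.percentile(w[:,1],[2,98]).round(1),np.percentile(w[:,2],[50,95]).round(1))
L=((P-p)@np.array(s['tool_rot']))[k];print('tool frame y mid',np.percentile(L[:,1],[2,98]),'x',np.percentile(L[:,0],[1,99]))
```

```text
[0.63217816 0.01002991 0.22249539] [[0.9818, -0.1897, -0.0004], [-0.1897, -0.9818, 0.0001], [-0.0004, -0.0, -1.0]] [-9.8 31.5 63.5  0.  85.1 91.1] 0.055576795118345
2898 x [-2.26631405 96.3018607 ]
0 [-12.3   5.9] [23.6 25.1]
15 [-13.4   5.6] [25.4 27.8]
30 [-16.3   8.1] [29.1 30.8]
45 [-16.7   8.8] [31.1 32.9]
60 [-17.5   9.5] [32.4 33.8]
75 [-17.4   8.5] [32.7 34.3]
90 [-14.7   6. ] [29.4 32.2]
tool frame y mid [-0.01176123  0.01350489] x [-0.06093041  0.03619077]
```

Emit:
{"api": "send_rows", "payload": {"deltas": [[[0, 0.0007, 0.06, 0, 0, 0, 0.3], [0, 0, 0.055, 0, 0, 0, 0.3], [0, 0, 0.04, 0, 0, 0, 0.3], [0, 0, 0.02, 0, 0, 0, 0.3], [0, 0, 0.01, 0, 0, 0, 0.3], [0, 0, 0.005, 0, 0, 0, 0.3], [0, 0, 0, 0, 0, 0, 0.3]]]}}

```text
time_s: 17.05
position: [0.6326, 0.0084, 0.0331]
tool_rot: [[0.981, -0.194, 0.001], [-0.194, -0.981, -0.0], [0.001, -0.0, -1.0]]
ft_force: [-0.1, 0.1, 0.5]
grip_width: 0.0558
gripper_force: 0.0
```

Emit:
{"api": "send_rows", "payload": {"deltas": [[[0, 0, 0, 0, 0, 0, -0.15], [0, 0, 0, 0, 0, 0, -1], [0, 0, 0, 0, 0, 0, -1], [0, 0, 0, 0, 0, 0, -1], [0, 0, 0, 0, 0, 0, -1]]], "squeeze": 70}}

```text
time_s: 17.68
position: [0.6328, 0.0083, 0.0335]
tool_rot: [[0.981, -0.194, 0.002], [-0.194, -0.981, -0.0], [0.002, 0.0, -1.0]]
ft_force: [-1.3, 0.0, 5.6]
grip_width: 0.0256
gripper_force: 68.9
```

```bash
cat > plan.py <<'E'
from h import *
from scipy.spatial.transform import Rotation
s=telemetry.observe();print(s['position'],s['grip_width'],s['gripper_force'],s['ft_force'])
S=174.;H=s['position'][2]*1000-17
W=[(-114,6,3.4,0),(-113,9,4,1),(-100,9,12,2),(-95,10,18,1),(-75,10,24,3),(-40,12,36,3),(-20,13,42,2),(20,14,50,3),(20,164,50,4)]
def tcp(w):
    a=np.radians(w[2]);return np.array([w[0]+S*np.cos(a)-H*np.sin(a),w[1]+S*np.sin(a)+H*np.cos(a)])
prev=np.array(W[0][:3],float)
for w in W[1:]:
    n=w[3];w0=prev.copy();print('to',w)
    for i in range(1,n+1):
        c=w0+(np.array(w[:3],float)-w0)*i/n;d=tcp(c)-tcp(prev);t=np.radians(prev[2]-3.4)
        x=d@[np.cos(t),np.sin(t)];z=-d@[-np.sin(t),np.cos(t)]
        print([round(x/1000,4),0,round(z/1000,4),0,round(np.radians(c[2]-prev[2]),4),0,-1]);prev=c
    print(' tcp box',tcp(prev).round(1))
E
python3 plan.py
```

```text
[0.632779   0.00825278 0.03353655] 0.025584371659530012 68.93076916225255 [-1.26528968  0.01959313  5.58217071]
to (-113, 9, 4, 1)
[np.float64(0.0007), 0, np.float64(-0.0048), 0, np.float64(0.0105), 0, -1]
 tcp box [59.4 37.6]
to (-100, 9, 12, 2)
[np.float64(0.0042), 0, np.float64(-0.0119), 0, np.float64(0.0698), 0, -1]
[np.float64(0.0042), 0, np.float64(-0.0115), 0, np.float64(0.0698), 0, -1]
 tcp box [66.8 61.4]
to (-95, 10, 18, 1)
[np.float64(0.0013), 0, np.float64(-0.0181), 0, np.float64(0.1047), 0, -1]
 tcp box [65.4 79.5]
to (-75, 10, 24, 3)
[np.float64(0.0054), 0, np.float64(-0.0043), 0, np.float64(0.0349), 0, -1]
[np.float64(0.0053), 0, np.float64(-0.0041), 0, np.float64(0.0349), 0, -1]
[np.float64(0.0053), 0, np.float64(-0.0039), 0, np.float64(0.0349), 0, -1]
 tcp box [77.2 95.9]
to (-40, 12, 36, 3)
[np.float64(0.0089), 0, np.float64(-0.0085), 0, np.float64(0.0698), 0, -1]
[np.float64(0.0086), 0, np.float64(-0.0077), 0, np.float64(0.0698), 0, -1]
[np.float64(0.0083), 0, np.float64(-0.007), 0, np.float64(0.0698), 0, -1]
 tcp box [ 91.  127.7]
to (-20, 13, 42, 2)
[np.float64(0.0071), 0, np.float64(-0.004), 0, np.float64(0.0524), 0, -1]
[np.float64(0.0068), 0, np.float64(-0.0036), 0, np.float64(0.0524), 0, -1]
 tcp box [ 98.2 141.7]
to (20, 14, 50, 3)
[np.float64(0.0092), 0, np.float64(0.0001), 0, np.float64(0.0465), 0, -1]
[np.float64(0.0088), 0, np.float64(0.0005), 0, np.float64(0.0465), 0, -1]
[np.float64(0.0084), 0, np.float64(0.001), 0, np.float64(0.0465), 0, -1]
 tcp box [119.2 157.9]
to (20, 164, 50, 4)
[np.float64(0.0272), 0, np.float64(-0.0258), 0, np.float64(0.0), 0, -1]
[np.float64(0.0272), 0, np.float64(-0.0258), 0, np.float64(0.0), 0, -1]
[np.float64(0.0272), 0, np.float64(-0.0258), 0, np.float64(0.0), 0, -1]
[np.float64(0.0272), 0, np.float64(-0.0258), 0, np.float64(0.0), 0, -1]
 tcp box [119.2 307.9]
```

Emit:
{"api": "send_rows", "payload": {"deltas": [[[0.0007, 0, -0.0048, 0, 0.01, 0, -1], [0, 0, 0, 0, 0, 0, -1]]]}}

```text
time_s: 17.92
position: [0.633, 0.0083, 0.0376]
tool_rot: [[0.981, -0.194, 0.01], [-0.194, -0.981, -0.002], [0.011, -0.0, -1.0]]
ft_force: [0.5, -0.6, -2.0]
grip_width: 0.0259
gripper_force: 68.9
```

Emit:
{"api": "send_rows", "payload": {"deltas": [[[0.0021, 0, -0.006, 0, 0.035, 0, -1], [0.0021, 0, -0.006, 0, 0.035, 0, -1], [0.0021, 0, -0.0058, 0, 0.035, 0, -1], [0.0021, 0, -0.0058, 0, 0.035, 0, -1], [0, 0, 0, 0, 0, 0, -1]]]}}

```text
time_s: 18.55
position: [0.6397, 0.007, 0.062]
tool_rot: [[0.97, -0.194, 0.148], [-0.192, -0.981, -0.029], [0.151, -0.0, -0.989]]
ft_force: [-0.0, -0.1, -1.6]
grip_width: 0.0257
gripper_force: 68.9
```

Emit:
{"api": "send_rows", "payload": {"deltas": [[[0.0007, 0, -0.009, 0, 0.052, 0, -1], [0.0007, 0, -0.009, 0, 0.052, 0, -1], [0.0054, 0, -0.0043, 0, 0.035, 0, -1], [0.0053, 0, -0.0041, 0, 0.035, 0, -1], [0.0053, 0, -0.0039, 0, 0.035, 0, -1], [0, 0, 0, 0, 0, 0, -1]]]}}

```text
time_s: 19.3
position: [0.6498, 0.0049, 0.0959]
tool_rot: [[0.918, -0.194, 0.345], [-0.182, -0.981, -0.068], [0.352, 0.0, -0.936]]
ft_force: [0.3, -0.2, -0.5]
grip_width: 0.0254
gripper_force: 68.9
```

```bash
cat > axis.py <<'E'
from h import *
s=telemetry.observe();d=cam('scene');p=np.array(s['position'])
hsv=cv2.cvtColor(d['image'],cv2.COLOR_RGB2HSV);m=cv2.inRange(hsv,(18,120,40),(35,255,255))
P=cloud(d);a=np.radians(-11.0);Rz=np.array([[np.cos(a),-np.sin(a)],[np.sin(a),np.cos(a)]])
B=np.concatenate([(P[...,:2]-[.574,.0247])@Rz,P[...,2:]],-1)*1000
q=B[(m>0)&(np.linalg.norm(P-p,axis=-1)<.1)&(B[...,2]>5)]
print(len(q));c=q.mean(0);U=np.linalg.svd(q-c)[2][0];print('centre',c,'dir',U,'pitch',np.degrees(np.arctan2(U[2],U[0])),q.min(0),q.max(0))
print('tool tilt',np.degrees(np.arcsin(s['tool_rot'][2][0])),s['position'],s['q'].round(1))
E
python3 axis.py
```

```text
309
centre [50.35856905 -6.66174401 74.46488729] dir [-0.82375784  0.03612906 -0.56578945] pitch -145.5171812013848 [ 20.49761687 -24.49165458   6.647122  ] [122.65175307  29.21635801 128.79011008]
tool tilt 20.604548703213208 [0.64978855 0.00491727 0.09588785] [-9.8 34.2 85.  -0.8 40.2 91.9]
```

Emit:
{"api": "send_rows", "payload": {"deltas": [[[0.0089, 0, -0.0085, 0, 0.07, 0, -1], [0.0086, 0, -0.0077, 0, 0.07, 0, -1], [0.0083, 0, -0.007, 0, 0.07, 0, -1], [0, 0, 0, 0, 0, 0, -1]]]}}

```text
time_s: 19.85
position: [0.663, 0.0023, 0.1275]
tool_rot: [[0.827, -0.194, 0.528], [-0.164, -0.981, -0.105], [0.538, 0.0, -0.843]]
ft_force: [0.0, -0.1, -1.7]
grip_width: 0.0254
gripper_force: 68.9
```

```bash
cat >> axis.py <<'E'
w=cam('wrist');o=np.zeros((480,800,3),np.uint8)
K=d['M'];c=(p-K[:3,3])@K[:3,:3];u,v=((d['K']@c)[:2]/c[2]).astype(int)
o[:,:400]=cv2.resize(d['image'][v-72:v+72,u-60:u+60],(400,480),interpolation=3);o[:,400:]=cv2.resize(w['image'],(400,480))
cv2.imwrite('pics/z.png',o[:,:,::-1])
E
python3 axis.py
```

```text
321
centre [ 70.84684537  -8.32540447 104.99366842] dir [-0.39346942  0.24277804 -0.88670211] pitch -113.92900409418543 [ 42.49029259 -61.43859088  40.54798375] [126.89979177  24.90630383 197.97806866]
tool tilt 32.546750641564536 [0.66299616 0.00231835 0.1274577 ] [-9.7 31.1 89.3 -1.8 27.1 92.8]
```

View pics/z.png

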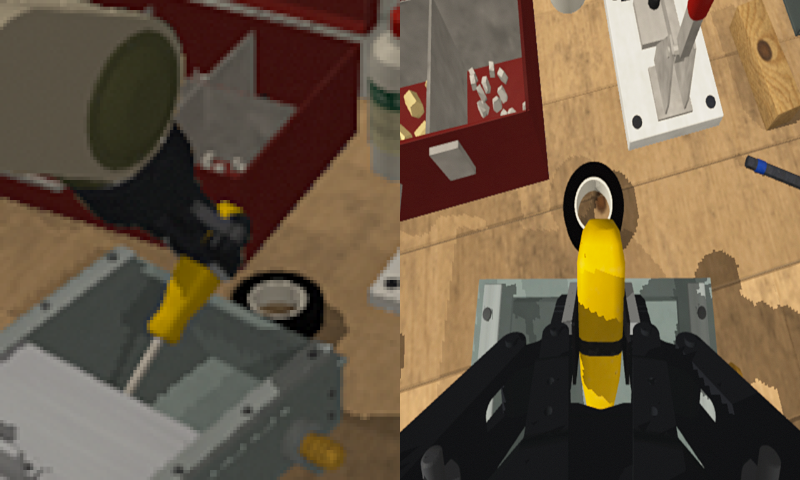

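The screwdriver is held firmly and tilted. Its shaft rises free through the opening past the hatch edge (scene crop, around (135,380)).

Emit:
{"api": "send_rows", "payload": {"deltas": [[[0.0148, 0, -0.0009, 0, 0, 0, -1], [0.0148, 0, -0.0009, 0, 0, 0, -1], [0.0148, 0, -0.0009, 0, 0, 0, -1], [0.0148, 0, -0.0009, 0, 0, 0, -1], [0.0148, 0, -0.0009, 0, 0, 0, -1], [0, 0, 0, 0, 0, 0, -1]]]}}

```text
time_s: 20.7
position: [0.7227, -0.0097, 0.1712]
tool_rot: [[0.826, -0.195, 0.529], [-0.164, -0.981, -0.105], [0.539, -0.0, -0.842]]
ft_force: [0.4, -0.1, -2.3]
grip_width: 0.0253
gripper_force: 68.9
```

Emit:
{"api": "send_rows", "payload": {"deltas": [[[0.0201, 0, -0.0316, 0, 0, 0, -1], [0.0201, 0, -0.0316, 0, 0, 0, -1], [0.0201, 0, -0.0316, 0, 0, 0, -1], [0.0201, 0, -0.0316, 0, 0, 0, -1], [-0.0253, 0, -0.0161, 0, 0, 0, -1], [-0.0253, 0, -0.0161, 0, 0, 0, -1], [-0.0253, 0, -0.0161, 0, 0, 0, -1], [0, 0, 0, 0, 0, 0, -1], [0, 0, 0, 0, 0, 0, -1]]]}}

```text
time_s: 21.82
position: [0.6336, 0.0081, 0.3204]
tool_rot: [[0.827, -0.194, 0.528], [-0.164, -0.981, -0.105], [0.538, -0.0, -0.843]]
ft_force: [-0.5, -0.4, -0.5]
grip_width: 0.0254
gripper_force: 69.1
```

Run:
```python
from h import *
import pickle
s=telemetry.observe();print(s['position'],s['ft_force'],s['grip_width'],s['gripper_force'],s['q'].round(1),s['qvel'].round(1))
d=cam('scene');save(d,'pics/f.png');P=cloud(d);p=np.array(s['position']);R=np.array(s['tool_rot'])
m=(P[...,2]>.07)&(np.hypot(P[...,0]-.507,P[...,1]-.099)<.02);print('pin',m.sum(),P[m].mean(0) if m.sum() else 0,P[m][:,2].max() if m.sum() else 0)
L=(P-p)@R;hsv=cv2.cvtColor(d['image'],cv2.COLOR_RGB2HSV);y=cv2.inRange(hsv,(18,120,40),(35,255,255))>0
q=L[y&(np.linalg.norm(L,axis=-1)<.1)];print('handle in tool',len(q),np.percentile(q,[2,50,98],axis=0))
k=(abs(L[...,1])<.015)&(L[...,0]<-.06)&(L[...,0]>-.2)&(abs(L[...,2]-.02)<.03);q=P[k];print('shaft',len(q),q[:,2].min() if len(q) else 0, L[k].min(0))
# unmoved things vs first image
d0=pickle.load(open('d0.pkl','rb'))['scene']['image'];df=cv2.absdiff(d0,d['image']).max(2)>40
n,l,st,c=cv2.connectedComponentsWithStats(cv2.morphologyEx(df.astype(np.uint8),cv2.MORPH_OPEN,np.ones((3,3))));print(st[1:][st[1:,4]>30].tolist())
```

```text
[0.63364213 0.00808689 0.32040309] [-0.52579591 -0.3928858  -0.52231755] 0.02544918908273607 69.05128420097753 [-9.6 16.9 77.2 -1.1 53.4 92. ] [-0.1  0.8 -0.9 -0.  -0.1  0. ]
pin 204 [0.50365047 0.09424244 0.25435978] 0.5636615955638131
handle in tool 393 [[-0.06367852 -0.01147633  0.00027251]
 [-0.03166243  0.0046845   0.01061853]
 [ 0.01560437  0.01281082  0.02580541]]
shaft 206 0.20191955195181732 [-0.17229013 -0.01205532  0.00729118]
[[0, 3, 43, 39, 946], [14, 17, 106, 100, 7737], [220, 30, 97, 107, 2842], [208, 56, 19, 18, 135], [258, 58, 33, 37, 912], [264, 97, 13, 10, 61], [190, 107, 19, 10, 75], [284, 134, 27, 36, 410], [269, 172, 17, 27, 115], [263, 217, 77, 47, 1737], [244, 243, 62, 52, 1540], [234, 246, 8, 8, 46], [225, 259, 24, 19, 177], [251, 278, 11, 8, 34], [410, 297, 99, 57, 1588], [445, 323, 9, 8, 57], [0, 335, 36, 25, 246], [419, 337, 17, 22, 263], [466, 351, 120, 66, 2751], [58, 364, 13, 13, 103], [0, 373, 44, 41, 1008], [448, 374, 134, 81, 4850], [125, 391, 7, 9, 43], [133, 398, 104, 64, 1768], [30, 404, 19, 17, 104], [451, 415, 109, 65, 3510], [30, 422, 6, 8, 33], [132, 451, 30, 26, 452], [162, 451, 6, 13, 44], [28, 472, 17, 8, 90]]
```

Run:
```python
from h import *
import pickle
d0=pickle.load(open('d0.pkl','rb'))['top'];d=cam('top');df=(abs(d['range_z']-d0['range_z'])>.008).astype(np.uint8)
n,l,st,c=cv2.connectedComponentsWithStats(cv2.morphologyEx(df,cv2.MORPH_OPEN,np.ones((3,3))));print(st[1:][st[1:,4]>8].tolist())
```

```text
[[450, 20, 3, 3, 9], [122, 73, 3, 3, 9], [173, 191, 158, 289, 20982], [440, 292, 10, 8, 70], [92, 346, 3, 3, 9], [292, 457, 54, 23, 909], [0, 458, 65, 22, 653], [95, 473, 45, 7, 211]]
```

Only the arm and the removed pin show as changed, so nothing else on the bench moved.

```bash
python3 -c "
from rig import env;print(env.close_job())"
```

```text
the job is handed in; nothing more can be done
None
```

The job is handed in at about 22 s of the 64 s allowed: the hatch is fully open, the lock pin is home and released, and the arm is holding the screwdriver about 0.2 m above the bench, with no other bench item showing a change in the final top-view depth check.

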